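Set out a fan painter's desk

TASK

Set out the desk for a writer who will hold the fan by its handle: seen from the handle end, lay the dark wooden paperweight along the white strip to the left of the fan and the brass one along the strip to its right, and set the red paste tin on the ringed spot beyond the fan's head. Stand the green seal upright in the middle of the tin's lid, and put the blue cup in the middle of the cork coaster. Leave the ink stone, the tape roll and the eraser where they are.

Things in the scene. Friction and masses are not known exactly. Their poses are not given: they have to be found in the camera images.
- fan_board: fixed teal disc, 290 mm wide, 4 thick; origin under its centre. On it a cream fan, 140 wide, 4 thick, centred; pale handle (14 wide, top 13 above table, red end) along -x to 165 mm; +x to the fan's head, +y is left seen from the handle, z up. Printed flat on top (mm): white strips 128x34, long along x, centred (0,98) left and (0,-98) right; white spot, red ring 64 wide, at (110,0). Any yaw
- coaster: fixed round cork coaster, 80 mm across, 5 mm thick, on the table; origin: centre of its underside, z up
- dark_weight: loose very dark brown wooden paperweight bar, 120 x 26 x 20 mm (x, y, z), 0.07 to 0.14 kg; origin: centre of its underside, x along its length, z up; lies on the table
- brass_weight: loose brass paperweight bar, 120 x 26 x 20 mm (x, y, z), 0.36 to 0.54 kg; origin: centre of its underside, x along its length, z up; lies on the table
- paste_tin: loose closed round red tin with a thin brass band, 50 mm across, 24 mm high, flat lid, 0.06 to 0.13 kg; origin: centre of its underside, z up; stands on the table
- seal: loose green stone seal, a 24 x 24 mm square block 50 mm high with a small dome on top (55 mm in all) and a red band at its foot, 0.05 to 0.12 kg; origin: centre of its underside, x and y square to its sides, z up; stands on the table
- cup: loose plain blue porcelain cup without handle, open and empty, 54 mm across at the rim and 43 mm at the foot, 46 mm high, wall 3 mm, 0.07 to 0.12 kg; origin: centre of its underside, z up; stands on the table
- ink_stone: black round ink stone, 72 mm across, 22 mm high, 0.35 kg, loose on the table: not to be moved; origin: centre of its underside
- tape: ochre roll of tape lying flat, 68 mm across, 48 mm hole, 18 mm high, loose: not to be moved; origin: centre of its underside
- eraser: white eraser with a blue sleeve, 55 x 28 x 16 mm (x, y, z), loose: not to be moved; origin: centre of its underside, x along its length
Not all that is in view belongs to the job. Several things look just like the dark_weight: the one meant starts farthest to the robot's right.

How it is judged:
At the end, for the whole second after the job is handed in: Dark weight on left strip, brass on right, tin on ring: flat, each within 13 mm (along and across) of its mark's middle, weights within 0.17 rad of the handle's line; seal upright on the lid within 11 mm of the tin's middle; cup upright on the coaster within 13 mm of its middle; all at rest (x of dark_weight in the frame of fan_board between -0.013 and 0.013 m and y of dark_weight in the frame of fan_board between 0.085 and 0.111 m and z of dark_weight in the frame of fan_board between 0.001 and 0.007 m and angle between each of dark_weight, brass_weight, paste_tin, seal, cup's own z axis and vertical below 0.1 rad and angle between the x axis of each of dark_weight, brass_weight and the x axis of fan_board, either way round below 0.17 rad and x of brass_weight in the frame of fan_board between -0.013 and 0.013 m and y of brass_weight in the frame of fan_board between -0.111 and -0.085 m and z of brass_weight in the frame of fan_board between 0.001 and 0.007 m and x of paste_tin in the frame of fan_board between 0.097 and 0.123 m and y of paste_tin in the frame of fan_board between -0.013 and 0.013 m and z of paste_tin in the frame of fan_board between 0.001 and 0.007 m and horizontal distance between seal and paste_tin below 0.011 m and z of seal in the frame of paste_tin between 0.021 and 0.027 m and horizontal distance between cup and coaster below 0.013 m and z of cup in the frame of coaster between 0.002 and 0.008 m and linear speed of each of dark_weight, brass_weight, paste_tin, seal, cup below 0.02 m/s and angular speed of each of dark_weight, brass_weight, paste_tin, seal, cup below 0.2 rad/s); the robot touches nothing.
It fails at once if the ink stone is moved more than 20 mm (distance of ink_stone from where it was at the start of the episode above 0.02 m).
It fails at once if the tape roll is moved more than 20 mm (distance of tape from where it was at the start of the episode above 0.02 m).
It fails at once if the eraser is moved more than 20 mm (distance of eraser from where it was at the start of the episode above 0.02 m).
It also fails if it takes over 128 s, if anything falls off the work surface, if the arm or the gripper's body presses on something with over 40 N, if the wrist force passes 120 N, or if a joint passes its speed limit or range.

ROBOT

A 7-joint arm with a two-finger parallel gripper is mounted at the origin on the work surface. World frame = base frame: x ahead of the robot, y to its left, z up, the work surface at z = 0. Lengths are in m, angles in rad, forces in N, time in s.
With the tool pointing down it reaches from about 0.35 to 0.9 m from the base axis. Payload 8.1 kg.
Tool frame: the origin (TCP) lies midway between the tips of the shut fingers; the grasp point (between the pads) lies arm.grasp_offset behind it (arm.grasp_offset is the distance from the TCP to the grasp point, in m); z points along the fingers, y is the line along which they close (so a half turn about z gives the same grasp; the last joint's range is limited). The gripper opens to 92 mm and grips with 3 to 60 N. Pads are 19 mm wide; open, the fingers measure 130 mm over their backs; the gripper's body (75 mm by 190 mm) begins 47 mm behind the grasp point.
Start: joints at [1.006, 0.434, 0.025, 1.573, -0.012, 1.134, -0.075], TCP at [0.278, -0.56, 0.227] pointing down, gripper open.
Joint ranges: [-2.62, 2.62], [-0.44, 2.09], [-1.27, 1.32], [0.08, 2.57], [-1.32, 4.46], [0.12, 2], [-2.74, 2.74]. Speed limits (rad/s): [2.22, 2.22, 3.01, 3.01, 3.14, 3.14, 3.14].

INTERFACE

Orientations are given as a rotation vector (axis times angle).
In Python, from cell import observe, imaging, arm gives the robot as it stands.
- The arm moves only by the tool apply_moves, never from a script. Its argument "commands" is a list of rows, each a list of 5 numbers: the opening in per cent of the stroke, from 0 (shut) to 100 (fully open), then the shift along the world's x, y, z in units of 0.06 m (1.0 is 0.06 m), then the turn about the world's z in units of 0.5 rad (1.0 is 0.5 rad). A call has 1 to 12 rows; each row shifts and turns the commanded pose from where the row before left it; what a row does not reach is not made up. A row lasts 1/8 s, in which the tool goes at most 62.5 mm and 10.7 degrees, less where a joint would pass 70% of its speed; a pose out of reach is approached as far as the arm can. A call with a number of a shift or a turn outside -1 to 1 is refused whole. A call with a gripper value outside its range is refused whole. The fingers move at their own pace and stop on an object; "newtons" is the grip in N (left out, the last holds). Time passes only in rows, so rows that do not move let the fingers close. It gives the time, the measured TCP pose, the force, the opening and the grip force at its end, in the units of the state.
- observe(): the state, without advancing time (a new reading comes with each control period).
- imaging.get_image(name): name is "scene" or "top"; returns (picture, depth): 400x640x3 uint8, red, green, blue; 400x640 float32, m along the optical axis (not along the pixel's ray), 0 where there is no reading.
- imaging.camera_params(name): a dict with "camera_matrix" (3x3 intrinsics, pixels), "dist" ([k1, k2, p1, p2, k3] as OpenCV has them; the pictures are not rectified), "origin" and "rotation" of the camera in the world. Camera axes: x right, y up, looking along -z (the intrinsics and any distortion apply to the point x, -y, -z); pixel columns grow to the right and rows downward; lengths in m; the calibration is good to about 2 mm. A picture is of the moment at which its call begins. camera_params takes no time and is no camera call.
- arm.sign_off(): hands the job in; it is judged then, once.
The state is a dict: "clock": time; "joints": joint angles; "dq": joint speeds; "joint_efforts": joint torques, N m; "position": TCP position; "ee_rot": TCP orientation; "force": force on the tool from outside, world axes, zero at the start; "ft_torque": the same for the moment, N m; "width": opening from 0.0 (shut) to 1.0 (fully open); "gripper_force": force on a finger pad.
Only numpy, scipy, OpenCV 4.12 (cv2) and the standard library are available. Lean on these libraries where they do the work, as an engineer would, in place of code of your own. Each camera call takes 0.05 s, during which the arm holds its last target. There are 200 camera calls.

## Working session

There is one attempt and no reset: what is moved stays moved. The work goes in short steps, Python scripts to look and compute and a tool call to move; the robot and the scene stay as the last step left them, time stands still between calls to the robot, and variables do not carry over. Pictures are saved under pics/ and viewed, at most 14 in all, crops included, and the job is handed in when it is done.

Besides the shell and the picture viewer there is one more tool, called by a JSON object that holds its "name" and its "arguments". apply_moves: Moves the arm, as the interface text tells. Its arguments: {"type":"object","properties":{"commands":{"type":"array"},"newtons":{"type":"number"}},"required":["commands"]}

```bash
mkdir -p pics; ls
python3 - <<'E'
from cell import observe, imaging, arm
import cv2,numpy as np
for n in("scene","top"):
    p,d=imaging.get_image(n); cv2.imwrite(f"pics/{n}0.png",p[:,:,::-1]); np.save(f"{n}0.npy",d)
    c=imaging.camera_params(n); print(n,c)
print(observe(),arm.grasp_offset)
E
```

```text
pics
scene {'camera_matrix': array([[394.2222529 ,   0.        , 317.61854269],
       [  0.        , 394.2222529 , 194.91093914],
       [  0.        ,   0.        ,   1.        ]]), 'dist': array([-0.06111559,  0.        ,  0.        ,  0.        ,  0.        ]), 'origin': array([1.02127575, 0.52154249, 0.71915959]), 'rotation': array([0.43085382, 0.90665021, 2.08115944])}
top {'camera_matrix': array([[501.36315102,   0.        , 319.08040509],
       [  0.        , 501.36315102, 198.58149611],
       [  0.        ,   0.        ,   1.        ]]), 'dist': array([-0.07450085,  0.        ,  0.        ,  0.        ,  0.        ]), 'origin': array([0.19207021, 0.06286266, 1.69009104]), 'rotation': array([ 0.12374935, -0.1245008 , -1.56580193])}
{'clock': 0.1, 'joints': array([ 1.00639089,  0.43516317,  0.02500324,  1.57394479, -0.01164238,
        1.13403247, -0.07512752]), 'dq': array([-1.34478018e-03, -2.98699496e-03,  2.04653159e-03, -2.46951167e-03,
        7.53739112e-04,  1.87175255e-03, -1.46952752e-05]), 'joint_efforts': array([ 4.23729260e-03, -6.69125748e+01,  9.89220254e-01, -3.15145397e+01,
       -6.03015977e-02,  3.74286831e-02,  2.32236647e-05]), 'position': array([ 0.27823395, -0.55916202,  0.22604138]), 'ee_rot': array([-3.05696349e+00, -7.18451561e-01,  6.58575431e-04]), 'force': array([ 0.1350349 , -0.36078843, -0.25272472]), 'ft_torque': array([0.06135274, 0.02975803, 0.03834758]), 'gripper_force': 0.0, 'width': 1.0040289112936283} 0.0188
```

View pics/top0.png

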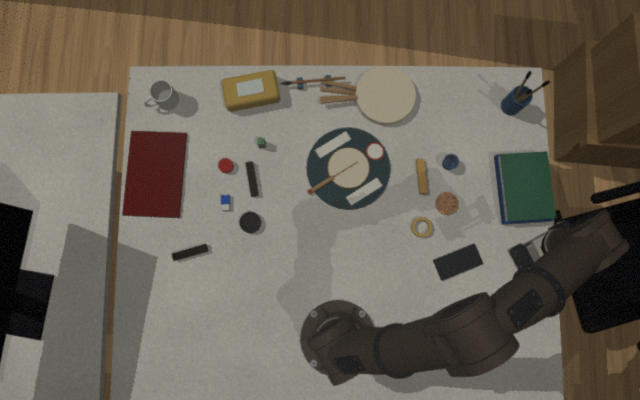

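View pics/scene0.png

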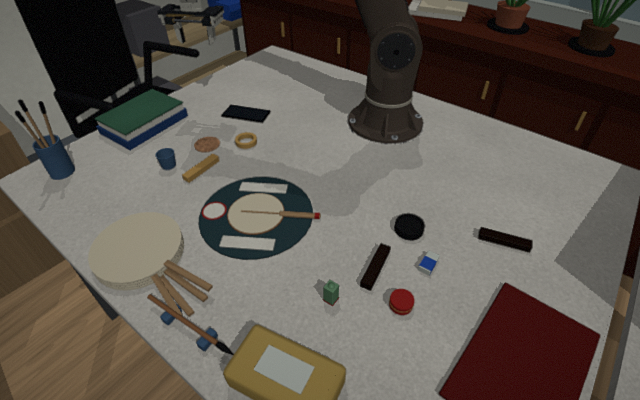

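The top view (up = +x, left = +y) shows the board at (348,168), with the handle's red end at (310,191) and the ring at (375,151). Objects in it:
- tin (226,166)
- seal (262,142)
- cup (450,162)
- brass bar (422,176)
- coaster (447,203)

Dark-bar candidates are (252,179) and (190,252); the larger slab at (458,262) looks like a phone. The bar at (252,179) is the rightmost. I'll confirm that in a crop.

```bash
cat > h.py <<'E'
from cell import observe, imaging, arm
import cv2,numpy as np
from scipy.spatial.transform import Rotation as R
def cast(n,px,z):
    c=imaging.camera_params(n)
    u=cv2.undistortPoints(np.float64(px).reshape(-1,1,2),c["camera_matrix"],c["dist"]).reshape(-1,2)
    d=R.from_rotvec(c["rotation"]).apply(np.c_[u[:,0],-u[:,1],-np.ones(len(u))])
    o=c["origin"]; return (o+d*((z-o[2])/d[:,2])[:,None])[:,:2]
def blob(hsv,lo,hi,box):
    x0,y0,x1,y1=box; m=np.zeros(hsv.shape[:2],np.uint8)
    m[y0:y1,x0:x1]=cv2.inRange(hsv[y0:y1,x0:x1],lo,hi)
    cs=cv2.findContours(m,cv2.RETR_EXTERNAL,cv2.CHAIN_APPROX_NONE)[0]
    return max(cs,key=cv2.contourArea).reshape(-1,2).astype(float)
def rect(n,px,z):
    w=cast(n,px,z); (c,s,a)=cv2.minAreaRect(np.float32(w*1000)); 
    if s[0]<s[1]: a+=90; s=s[::-1]
    a=(a+90)%180-90
    return np.round(c,1),np.round(s,1),round(a,1)
E
python3 - <<'E'
import cv2,numpy as np
t=cv2.imread("pics/top0.png"); s=cv2.imread("pics/scene0.png")
a=cv2.resize(t[120:280,160:310],None,fx=2.6,fy=2.6,interpolation=2)
b=cv2.resize(t[130:290,400:550],None,fx=2.6,fy=2.6,interpolation=2)
cv2.imwrite("pics/crop.png",np.hstack([a,b]))
h=cv2.cvtColor(t,cv2.COLOR_BGR2HSV); hs=cv2.cvtColor(s,cv2.COLOR_BGR2HSV)
for n,p in dict(tin=(226,166),seal=(262,142),cup=(450,162),brass=(422,176),cork=(440,205),dark=(252,179),board=(320,150),red=(311,191),strip=(333,145),strip2=(364,192),table=(400,250)).items(): print(n,h[p[1],p[0]],end=' ')
print()
for n,p in dict(tin=(402,296),seal=(330,291),cup=(166,158),brass=(201,167),cork=(207,144),dark=(375,266)).items(): print(n,hs[p[1],p[0]],end=' ')
E
```

```text
tin [  3 169 119] seal [56 67 88] cup [107  66  62] brass [ 18 136 122] cork [ 14 111 110] dark [15 55 46] board [ 24  24 158] red [  4 155 112] strip [ 21  26 160] strip2 [ 21  24 151] table [ 25  22 142] 
tin [  1 208 104] seal [65 74 89] cup [106 126  81] brass [ 19 141 121] cork [ 12 116  97] dark [  6 239  16]
```

View pics/crop.png

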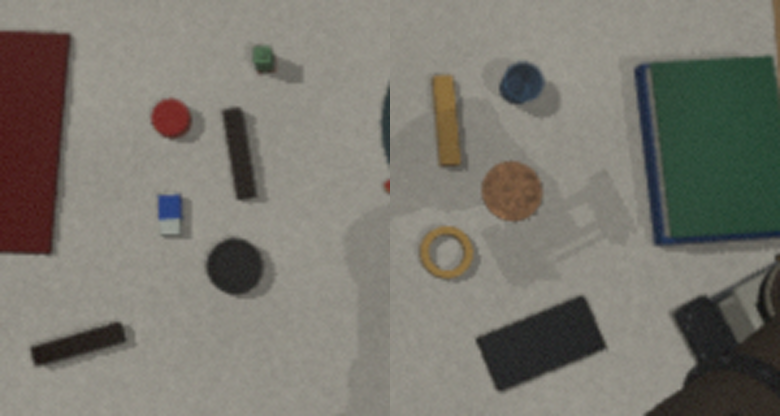

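The crop shows two identical dark bars. The one at (252,179) lies farther to the robot's right than (190,252), and the slab at (458,262) is wider (a phone). So the bar at (252,179) is the dark_weight.

```bash
cat > m.py <<'E'
from h import *
t=cv2.imread("pics/top0.png"); s=cv2.imread("pics/scene0.png")
H={n:cv2.cvtColor(i,cv2.COLOR_BGR2HSV) for n,i in (("top",t),("scene",s))}
L=[("tin","top",(0,110,50),(10,255,255),(210,150,240,185),.012),("tin","scene",(0,110,40),(10,255,255),(380,280,425,325),.012),
("seal","top",(40,40,30),(85,255,255),(250,130,272,155),.025),("seal","scene",(40,40,30),(85,255,255),(310,270,350,310),.027),
("cup","top",(95,45,20),(125,255,255),(435,150,465,175),.03),("cup","scene",(95,60,20),(125,255,255),(150,140,185,175),.023),
("brass","top",(10,70,50),(28,255,255),(408,150,432,200),.01),("brass","scene",(10,70,50),(28,255,255),(180,150,225,185),.01),
("cork","top",(0,60,50),(20,255,255),(430,185,465,220),.005),("cork","scene",(0,60,50),(20,255,255),(190,135,225,155),.005),
("dark","top",(0,0,0),(180,255,75),(240,155,262,203),.01),("dark","scene",(0,0,0),(180,255,60),(355,235,395,295),.01),
("board","top",(80,40,0),(110,255,255),(300,120,400,215),.004),("board","scene",(80,40,0),(110,255,255),(190,170,320,265),.004),
("red","top",(0,100,50),(10,255,255),(302,183,317,198),.01),("red","scene",(0,100,50),(10,255,255),(312,208,325,222),.01),
("strip","top",(10,0,120),(40,60,255),(312,128,354,160),.004),("stripR","top",(10,0,120),(40,60,255),(344,176,386,208),.004)]
for n,c,lo,hi,b,z in L:
    print(n,c,*rect(c,blob(H[c],lo,hi,b),z))
E
python3 m.py
```

```text
tin top [576. 384.] [47.6 46.2] 46.4
tin scene [577.2 383.1] [60.6 48.5] 28.3
seal top [653.8 263.5] [28.8 24.1] 1.2
seal scene [654.2 260.7] [46.3 37.1] 3.5
cup top [ 585.6 -386. ] [52.6 45.5] -89.8
cup scene [ 587.9 -388.2] [106.7  50. ] 58.6
brass top [ 539.2 -288.4] [120.5  29.3] 3.9
brass scene [ 541.  -286.9] [129.7  44.9] 2.6
cork top [ 446.2 -373. ] [79.6 76. ] -90.0
cork scene [ 452.5 -369.2] [78.9 73.9] -53.2
dark top [528.3 292.5] [122.  27.] 10.5
dark scene [531.4 292.3] [130.1  28.2] 10.7
board top [633.    8.9] [273.4 122.9] -54.4
board scene [636.4   4.2] [284.9 137.6] -57.4
red top [486.   94.8] [12.2 12.1] 44.7
red scene [490.1  94.8] [17.3 12.6] 37.6
strip top [652.7  15.7] [125.7  33.7] -57.5
stripR top [487.8 -90.5] [125.8  33.6] -57.5
```

{"name": "apply_moves", "arguments": {"commands": [[100,0.7,0.4,-0.3,-0.27],[100,0.7,0.4,-0.3,-0.27],[100,0.7,0.4,-0.3,-0.26],[100,0.7,0.4,-0.3,0],[100,0.7,0.4,-0.3,0],[100,0.7,0.4,-0.3,0],[100,0.7,0.4,-0.3,0],[100,0.24,0.07,0,0],[100,0,0,0,0],[100,0,0,0,0]], "newtons": 15}}

```text
clock: 1.35
position: [0.5852, -0.3894, 0.1012]
ee_rot: [3.139, 0.093, -0.001]
force: [-0.5, 0.5, 0.3]
width: 0.999
gripper_force: 0.0
```

{"name": "apply_moves", "arguments": {"commands": [[100,0.02,0.04,-0.5,0],[100,0,0,-0.5,0],[100,0,0,-0.36,0],[100,0,0,0,0],[30,0,0,0,0],[30,0,0,0,0],[30,0,0,0,0],[30,0,0,0,0],[30,0,0,0,0],[30,0,0,0,0]]}}

```text
clock: 2.6
position: [0.5883, -0.385, 0.0195]
ee_rot: [3.14, 0.097, 0.001]
force: [-0.4, 0.5, 3.7]
width: 0.58
gripper_force: 15.0
```

{"name": "apply_moves", "arguments": {"commands": [[30,0,0,0.5,0],[30,0,0,0.5,0],[30,-0.5,0.1,0,0],[30,-0.6,0.1,0,0],[30,-0.6,0,0,0],[30,-0.6,0.03,0,0],[30,0,0,0,0],[30,0,0,0,0]]}}

```text
clock: 3.6
position: [0.4508, -0.3711, 0.0793]
ee_rot: [3.14, 0.097, 0.001]
force: [0.1, -0.6, -0.3]
width: 0.576
gripper_force: 15.0
```

```bash
cat > look.py <<'E'
import sys; from h import *
n,k,x0,y0,x1,y1,f=sys.argv[1:3]+[int(v) for v in sys.argv[3:8]]
p,d=imaging.get_image(n); cv2.imwrite(f"pics/{k}_full.png",p[:,:,::-1]); cv2.imwrite(f"pics/{k}.png",cv2.resize(p[y0:y1,x0:x1,::-1],None,fx=f,fy=f,interpolation=2))
E
python3 look.py scene a 120 90 300 200 4
```

```text
(no output)
```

View pics/a.png

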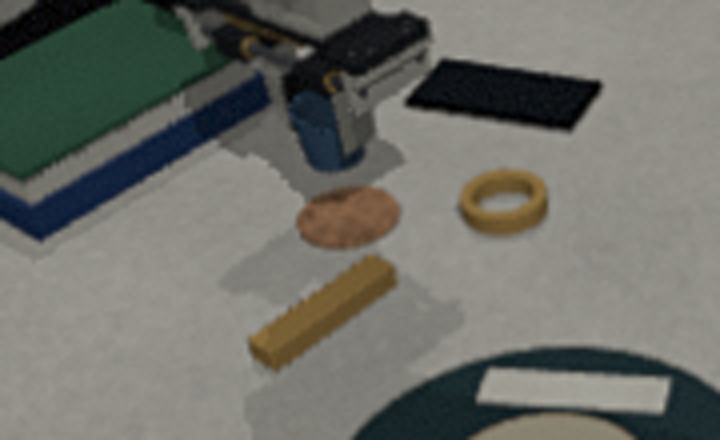

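Cup is held, at crop (325,135), over the coaster at crop (350,215), about where I expect. Lowering and releasing.

{"name": "apply_moves", "arguments": {"commands": [[30,0,0,-0.5,0],[30,0,0,-0.3,0],[30,0,0,-0.1,0],[30,0,0,0,0],[100,0,0,0,0],[100,0,0,0,0],[100,0,0,0,0],[100,0,0,0.6,0],[100,0,0,0.6,0],[100,0.5,0.5,0,0],[100,0.5,0.5,0,0],[100,0.48,0.39,0,0]]}}

```text
clock: 5.15
position: [0.5399, -0.2864, 0.0975]
ee_rot: [-3.14, -0.098, -0.001]
force: [0.6, -0.5, -0.4]
width: 0.997
gripper_force: 0.0
```

{"name": "apply_moves", "arguments": {"commands": [[100,0,0,0,0],[100,0,0,-0.6,0],[100,0,0,-0.6,0],[100,0,0,-0.3,0],[100,0,0,0,0]], "newtons": 40}}

```text
clock: 5.78
position: [0.5378, -0.2879, 0.0063]
ee_rot: [-3.139, -0.096, 0.003]
force: [-0.3, -0.4, -0.4]
width: 1.004
gripper_force: 0.0
```

{"name": "apply_moves", "arguments": {"commands": [[15,0,0,0.03,0],[15,0,0,0,0],[15,0,0,0,0],[15,0,0,0,0],[15,0,0,0,0],[15,0,0,0,0],[15,0,0,0.5,0],[15,0,0,0.5,0],[15,0,0,0.4,0],[15,0,0,0,0]]}}

```text
clock: 7.02
position: [0.5401, -0.2883, 0.0948]
ee_rot: [3.138, 0.097, 0.005]
force: [-0.3, -0.2, -0.4]
width: 0.149
gripper_force: 0.0
```

{"name": "apply_moves", "arguments": {"commands": [[15,-0.14,0.5,0,-0.35],[15,-0.14,0.5,0,-0.35],[15,-0.14,0.5,0,-0.35],[15,-0.14,0.5,0,-0.35],[15,-0.14,0.5,0,-0.35],[15,-0.13,0.5,0,-0.35],[15,0,0.29,0,-0.02],[15,0,0,0,0],[15,0,0,0,0]]}}

```text
clock: 8.15
position: [0.4889, -0.0913, 0.0926]
ee_rot: [2.758, -1.504, -0.0]
force: [0.1, 0.4, 0.1]
width: 0.15
gripper_force: 0.0
```

```bash
python3 look.py scene b 120 90 340 265 3
```

```text
(no output)
```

View pics/b.png

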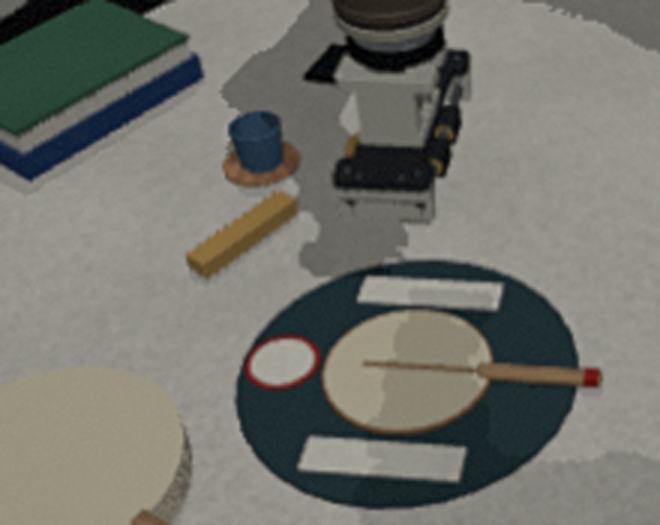

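The cup stands on the coaster, but the brass bar (crop 243,235) slipped out of the grip. I'll measure it again and grip lower and harder.

```bash
cat > q.py <<'E'
from h import *
def m(img,c,lo,hi,b,z):
    H=cv2.cvtColor(cv2.imread(img),cv2.COLOR_BGR2HSV); return rect(c,blob(H,lo,hi,b),z)
E
python3 - <<'E'
from q import *
p,_=imaging.get_image("top"); cv2.imwrite("pics/b_top.png",p[:,:,::-1])
for n,c,b in(("b_full","scene",(175,145,225,190)),("b_top","top",(405,150,435,200))): print(m(f"pics/{n}.png",c,(10,70,50),(28,255,255),b,.01))
print(m("pics/b_top.png","top",(95,45,20),(125,255,255),(430,185,465,220),.035),m("pics/b_top.png","top",(0,60,50),(20,255,255),(430,185,465,220),.005))
E
```

```text
(array([ 541. , -286.9]), array([129.8,  44.4]), 3.1)
(array([ 539.2, -288. ]), array([120.3,  29.2]), 3.4)
(array([ 446.7, -372.2]), array([51.4, 44.2]), -89.9) (array([ 443. , -369.8]), array([79.2, 69.6]), 35.3)
```

{"name": "apply_moves", "arguments": {"commands": [[100,0.14,-0.5,0,0.35],[100,0.14,-0.5,0,0.35],[100,0.14,-0.5,0,0.35],[100,0.14,-0.5,0,0.35],[100,0.14,-0.5,0,0.35],[100,0.15,-0.5,0,0.35],[100,0,-0.28,0,0.02],[100,0,0,-0.5,0],[100,0,0,-0.5,0],[100,0,0,-0.4,0],[100,0,0,0,0],[100,0,0,0,0]], "newtons": 55}}

```text
clock: 9.75
position: [0.5403, -0.2874, 0.0097]
ee_rot: [3.14, 0.094, 0.001]
force: [0.9, 0.7, -0.1]
width: 0.998
gripper_force: 0.0
```

{"name": "apply_moves", "arguments": {"commands": [[100,0,0,-0.12,0],[100,0,0,0,0],[15,0,0,0,0],[15,0,0,0,0],[15,0,0,0,0],[15,0,0,0,0],[15,0,0,0,0],[15,0,0,0,0],[15,0,0,0,0],[15,0,0,0,0]]}}

```text
clock: 11.0
position: [0.5401, -0.2875, 0.0018]
ee_rot: [3.14, 0.097, 0.0]
force: [-0.2, -1.3, -0.8]
width: 0.274
gripper_force: 55.0
```

{"name": "apply_moves", "arguments": {"commands": [[15,0,0,0.2,0],[15,0,0,0.3,0],[15,0,0,0.5,0],[15,0,0,0.4,0],[15,0,0,0,0]]}}

```text
clock: 11.62
position: [0.5416, -0.2878, 0.0886]
ee_rot: [3.138, 0.097, 0.007]
force: [0.1, -0.6, -4.9]
width: 0.274
gripper_force: 55.0
```

{"name": "apply_moves", "arguments": {"commands": [[15,-0.1,0.3,0,-0.22],[15,-0.1,0.4,0,-0.25],[15,-0.1,0.4,0,-0.25],[15,-0.1,0.4,0,-0.25],[15,-0.1,0.4,0,-0.25],[15,-0.1,0.4,0,-0.25],[15,-0.1,0.4,0,-0.25],[15,-0.1,0.3,0,-0.2],[15,-0.15,0.25,0,-0.2],[15,0,0,0,0],[15,0,0,0,0],[15,0,0,0,0]]}}

```text
clock: 13.12
position: [0.4834, -0.093, 0.0857]
ee_rot: [2.758, -1.504, 0.001]
force: [-0.7, -0.7, -4.3]
width: 0.28
gripper_force: 55.0
```

```bash
python3 look.py scene c 160 110 360 260 4
```

```text
(no output)
```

View pics/c.png

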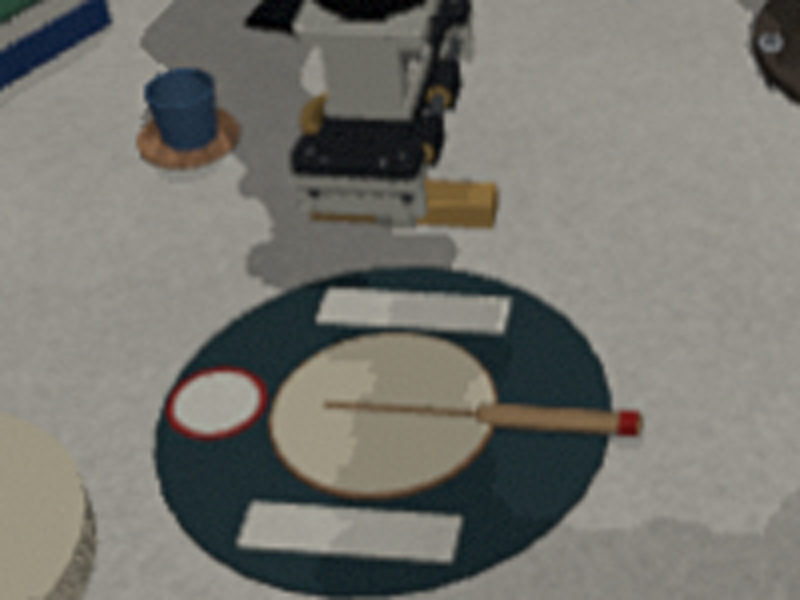

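The brass bar is held, level and parallel to the right strip (crop 400,195 over strip 415,310). Lowering it and opening only a little.

{"name": "apply_moves", "arguments": {"commands": [[15,0,0,-0.5,0],[15,0,0,-0.5,0],[15,0,0,-0.2,0],[15,0,0,0,0],[15,0,0,0,0]]}}

```text
clock: 13.8
position: [0.4838, -0.0925, 0.0146]
ee_rot: [-2.758, 1.504, -0.002]
force: [0.5, -0.4, -3.8]
width: 0.279
gripper_force: 55.0
```

{"name": "apply_moves", "arguments": {"commands": [[15,0,0,-0.07,0],[15,0,0,-0.05,0],[15,0,0,0,0],[35,0,0,0,0],[35,0,0,0,0],[35,0,0,0,0],[35,0,0,0.2,0],[35,0,0,0.5,0],[35,0,0,0.5,0],[35,0,0,0.3,0],[35,0,0,0,0]]}}

```text
clock: 15.18
position: [0.4842, -0.0923, 0.0983]
ee_rot: [-2.757, 1.503, -0.005]
force: [0.5, 0.6, 0.1]
width: 0.348
gripper_force: 0.0
```

{"name": "apply_moves", "arguments": {"commands": [[70,0.07,0.58,0,0.22],[70,0.07,0.58,0,0.22],[70,0.07,0.58,0,0.22],[70,0.07,0.58,0,0.22],[70,0.07,0.58,0,0.22],[70,0.07,0.58,0,0.22],[70,0.07,0.58,0,0.22],[70,0.07,0.58,0,0.22],[70,0.07,0.58,0,0.22],[70,0.07,0.58,0,0.22],[70,0.06,0.61,0,0.17],[70,0,0,0,0]], "newtons": 30}}

```text
clock: 16.68
position: [0.5279, 0.2972, 0.0962]
ee_rot: [-3.125, -0.305, 0.0]
force: [0.5, -0.3, 0.8]
width: 0.699
gripper_force: 0.0
```

```bash
python3 look.py scene d 160 110 360 260 4
python3 - <<'E'
from q import *
p,_=imaging.get_image("top"); cv2.imwrite("pics/d_top.png",p[:,:,::-1])
for n,c,b in(("d_full","scene",(225,165,310,205)),("d_top","top",(342,172,390,212))): print(m(f"pics/{n}.png",c,(12,80,50),(28,255,255),b,.014))
E
```

```text
(array([484.2, -92.2]), array([124.3,  44.8]), -57.2)
(array([482. , -91.7]), array([122. ,  28.1]), -57.0)
```

View pics/d.png

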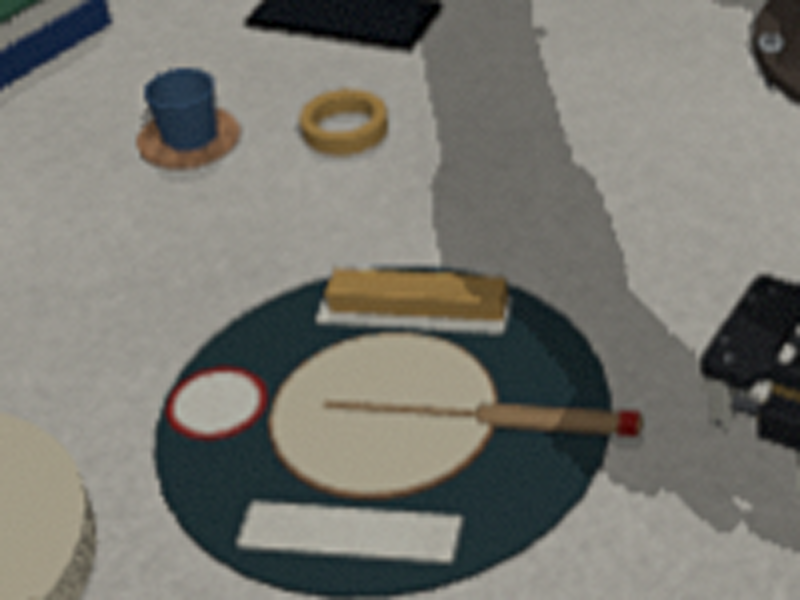

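Brass is on the right strip, about 5 mm outward of its middle and parallel. Descending on the dark bar.

{"name": "apply_moves", "arguments": {"commands": [[70,0,0,-0.5,0],[70,0,0,-0.5,0],[70,0,0,-0.2,0],[70,0,0,0,0]]}}

```text
clock: 17.27
position: [0.5284, 0.2915, 0.0241]
ee_rot: [3.127, 0.292, -0.002]
force: [0.1, -0.2, 1.2]
width: 0.702
gripper_force: 0.0
```

{"name": "apply_moves", "arguments": {"commands": [[70,0.03,0,-0.2,0],[70,0,0,-0.17,0],[70,0,0,0,0],[15,0,0,0,0],[15,0,0,0,0],[15,0,0,0,0],[15,0,0,0,0],[15,0,0,0,0]]}}

```text
clock: 18.27
position: [0.5305, 0.2924, 0.0025]
ee_rot: [3.128, 0.293, 0.0]
force: [-1.0, -0.5, 1.4]
width: 0.281
gripper_force: 30.0
```

{"name": "apply_moves", "arguments": {"commands": [[15,0,0,0.2,0],[15,0,0,0.3,0],[15,0,0,0.5,0],[15,0,0,0.4,0],[15,0,0,0,0]]}}

```text
clock: 18.9
position: [0.532, 0.2934, 0.0894]
ee_rot: [-3.126, -0.292, -0.007]
force: [0.7, -0.5, -1.6]
width: 0.283
gripper_force: 30.0
```

{"name": "apply_moves", "arguments": {"commands": [[15,0.2,-0.4,0,-0.2],[15,0.2,-0.45,0,-0.25],[15,0.2,-0.5,0,-0.25],[15,0.2,-0.5,0,-0.25],[15,0.2,-0.5,0,-0.25],[15,0.2,-0.5,0,-0.25],[15,0.2,-0.5,0,-0.25],[15,0.2,-0.45,0,-0.25],[15,0.2,-0.4,0,-0.22],[15,0.29,-0.37,0,-0.2],[15,0,0,0,0],[15,0,0,0,0]]}}

```text
clock: 20.4
position: [0.6552, 0.019, 0.0858]
ee_rot: [2.759, -1.502, -0.002]
force: [0.7, 0.8, -0.7]
width: 0.281
gripper_force: 30.0
```

{"name": "apply_moves", "arguments": {"commands": [[15,0,0,-0.5,0],[15,0,0,-0.5,0],[15,0,0,-0.2,0],[15,0,0,0,0],[15,0,0,0,0]]}}

```text
clock: 21.02
position: [0.6566, 0.0185, 0.0155]
ee_rot: [-2.758, 1.503, -0.002]
force: [-0.8, -0.0, -1.5]
width: 0.28
gripper_force: 30.0
```

{"name": "apply_moves", "arguments": {"commands": [[15,0,0,-0.08,0],[15,0,0,-0.05,0],[15,0,0,0,0],[35,0,0,0,0],[35,0,0,0,0],[35,0,0,0,0],[35,0,0,0.2,0],[35,0,0,0.5,0],[35,0,0,0.5,0],[35,0,0,0.3,0],[35,0,0,0,0]]}}

```text
clock: 22.4
position: [0.6568, 0.0183, 0.0981]
ee_rot: [-2.757, 1.503, -0.004]
force: [-0.1, 0.3, 0.0]
width: 0.348
gripper_force: 0.0
```

{"name": "apply_moves", "arguments": {"commands": [[80,-0.1,0.55,0,0],[80,-0.12,0.55,0,0],[80,-0.12,0.55,0,0],[80,-0.12,0.55,0,0],[80,-0.12,0.55,0,0],[80,-0.12,0.55,0,0],[80,-0.12,0.55,0,0],[80,-0.12,0.55,0,0],[80,-0.12,0.55,0,0],[80,-0.12,0.55,0,0],[80,-0.14,0.58,0,0],[80,0,0,0,0]], "newtons": 25}}

```text
clock: 23.9
position: [0.5739, 0.3873, 0.094]
ee_rot: [2.761, -1.494, -0.003]
force: [-0.7, 0.4, -0.6]
width: 0.8
gripper_force: 0.0
```

{"name": "apply_moves", "arguments": {"commands": [[80,0,0,-0.5,0],[80,0,0,-0.5,0],[80,0,0,-0.2,0],[80,0,0,0,0],[80,0,0,0,0]]}}

```text
clock: 24.52
position: [0.5775, 0.3829, 0.0256]
ee_rot: [-2.757, 1.504, -0.001]
force: [0.4, -0.5, 0.1]
width: 0.802
gripper_force: 0.0
```

```bash
python3 - <<'E'
from q import *
for c in("top","scene"):
    p,_=imaging.get_image(c); cv2.imwrite(f"pics/e_{c}.png",p[:,:,::-1])
print(observe()["position"])
for c,b in(("top",(305,128,360,165)),("scene",(212,228,285,256))): print(m(f"pics/e_{c}.png",c,(0,0,0),(30,255,70),b,.014))
E
python3 -c "
import cv2,numpy as np
a=cv2.imread('pics/e_top.png')[110:225,190:400];b=cv2.imread('pics/e_scene.png')[170:330,190:430]
cv2.imwrite('pics/e.png',np.vstack([cv2.resize(a,(480,263),interpolation=2),cv2.resize(b,(480,320),interpolation=2)]))"
```

```text
[0.57742844 0.38322162 0.02575412]
(array([654.7,  20.2]), array([121. ,  29.1]), -57.2)
(array([655.1,  18.7]), array([122.9,  43.2]), -56.9)
```

View pics/e.png

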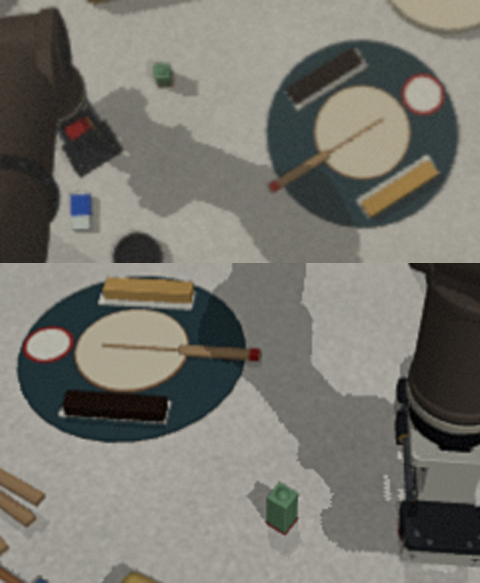

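The dark bar lies on the left strip (upper crop 325,75), and the gripper is around the red tin (80,130). Gripping the tin.

{"name": "apply_moves", "arguments": {"commands": [[80,0,0,-0.2,0],[80,0,0,-0.17,0],[80,0,0,0,0],[40,0,0,0,0],[40,0,0,0,0],[40,0,0,0,0],[40,0,0,0,0],[40,0,0,0,0],[40,0,0,0.3,0],[40,0,0,0.5,0],[40,0,0,0.7,0],[40,0,0,0,0]]}}

```text
clock: 26.12
position: [0.5791, 0.3838, 0.0971]
ee_rot: [-2.753, 1.501, -0.005]
force: [0.2, 0.3, -0.8]
width: 0.542
gripper_force: 25.0
```

{"name": "apply_moves", "arguments": {"commands": [[40,0.06,-0.4,0,0],[40,0.06,-0.5,0,0],[40,0.06,-0.6,0,0],[40,0.06,-0.6,0,0],[40,0.06,-0.6,0,0],[40,0.06,-0.6,0,0],[40,0.06,-0.6,0,0],[40,0.06,-0.6,0,0],[40,0.06,-0.6,0,0],[40,0.06,-0.6,0,0],[40,0.06,-0.6,0,0],[40,0.06,-0.6,0,0]]}}

```text
clock: 27.62
position: [0.6186, -0.0334, 0.0917]
ee_rot: [2.756, -1.505, -0.002]
force: [0.4, -0.5, -1.2]
width: 0.542
gripper_force: 25.0
```

{"name": "apply_moves", "arguments": {"commands": [[40,0.06,-0.6,0,0],[40,0.06,-0.55,0,0],[40,0.04,-0.5,0,0],[40,0,0,0,0],[40,0,0,-0.5,0],[40,0,0,-0.5,0],[40,0,0,-0.2,0],[40,0,0,0,0],[40,0,0,0,0]]}}

```text
clock: 28.75
position: [0.63, -0.1302, 0.0214]
ee_rot: [-2.758, 1.504, -0.002]
force: [-0.5, 0.2, -0.4]
width: 0.538
gripper_force: 25.0
```

{"name": "apply_moves", "arguments": {"commands": [[40,0,0,-0.12,0],[40,0,0,-0.1,0],[40,0,0,0,0],[70,0,0,0,0],[70,0,0,0,0],[70,0,0,0,0],[70,0,0,0.3,0],[70,0,0,0.5,0],[70,0,0,0.6,0],[70,0,0,0,0]]}}

```text
clock: 30.0
position: [0.6314, -0.131, 0.0953]
ee_rot: [-2.757, 1.503, -0.009]
force: [0.1, -0.5, -0.2]
width: 0.699
gripper_force: 0.0
```

Run:
```python
import cv2,numpy as np
from q import *
p,_=imaging.get_image("scene");t,_=imaging.get_image("top"); cv2.imwrite("pics/f_scene.png",p[:,:,::-1]); cv2.imwrite("pics/f_top.png",t[:,:,::-1])
a=p[270:315,305:355,::-1]; b=t[128:158,245:280,::-1]
cv2.imwrite("pics/f.png",np.hstack([cv2.resize(a,(400,360),interpolation=2),cv2.resize(b,(400,360),interpolation=2)]))
```

```text
(no output)
```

View pics/f.png

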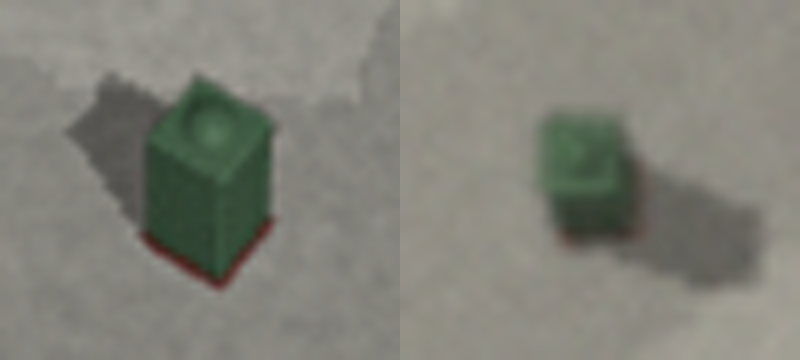

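The scene crop shows the seal's base corners at (145,238), (220,288), (272,222) and its top corners at (145,145), (220,182), (272,125), (200,78). Casting those.

Run:
```python
from q import *
f=lambda P:np.array(P)/8+[305,270]
for P,z in(([(145,238),(220,288),(272,222)],0),([(145,145),(220,182),(272,125),(200,78)],.05)):
    w=cast("scene",f(P),z)*1000; e=np.diff(w,axis=0); print(w.round(1).tolist(),np.degrees(np.arctan2(e[:,1],e[:,0])).round(),np.linalg.norm(e,axis=1).round(), (w[0]+w[2])/2)
for c,b in(("top",(362,138,388,165)),("scene",(200,190,232,225))): print(m(f"pics/f_{c}.png",c,(0,110,40),(10,255,255),b,.016))
```

```text
[[665.6, 250.2], [665.6, 274.4], [641.5, 273.5]] [  90. -178.] [24. 24.] [653.59790915 261.85511079]
[[669.3, 252.9], [666.6, 274.0], [645.3, 274.5], [645.1, 251.8]] [ 97. 179. -91.] [21. 21. 23.] [657.33115981 263.68481101]
(array([ 602.1, -138. ]), array([17.4, 10.7]), -26.8)
(array([ 632.4, -125.9]), array([80.5, 57.9]), 50.1)
```

{"name": "apply_moves", "arguments": {"commands": [[70,0.03,0.5,0.1,0.17],[70,0.03,0.55,0,0.17],[70,0.03,0.55,0,0.17],[70,0.03,0.55,0,0.17],[70,0.03,0.55,0,0.17],[70,0.03,0.55,0,0.17],[70,0.03,0.55,0,0.17],[70,0.03,0.55,0,0.17],[70,0.03,0.55,0,0.17],[70,0.03,0.55,0,0.17],[70,0.05,0.55,0,0.17],[70,0.05,0.55,0,0.17]], "newtons": 20}}

```text
clock: 31.6
position: [0.6535, 0.2653, 0.0971]
ee_rot: [3.141, 0.043, 0.0]
force: [0.4, 0.6, 0.7]
width: 0.699
gripper_force: 0.0
```

{"name": "apply_moves", "arguments": {"commands": [[70,0,0,0,0],[70,0,0,0,0],[70,0,0,0,0]]}}

```text
clock: 31.98
position: [0.6537, 0.2616, 0.0972]
ee_rot: [3.141, 0.032, 0.0]
force: [-0.3, -0.3, -0.2]
width: 0.703
gripper_force: 0.0
```

```bash
python3 look.py scene g 160 150 340 260 4;  python3 - <<'E'
from q import *
t,_=imaging.get_image("top"); cv2.imwrite("pics/g_top.png",t[:,:,::-1])
for c,n,b in(("top","g_top",(355,135,395,170)),("scene","g_full",(190,180,240,230))):
    H=cv2.cvtColor(cv2.imread(f"pics/{n}.png"),cv2.COLOR_BGR2HSV); w=cast(c,blob(H,(0,110,40),(10,255,255),b),.016)*1000
    print(cv2.minEnclosingCircle(np.float32(w)),cv2.minAreaRect(np.float32(w)))
E
```

```text
((625.848388671875, -127.90293884277344), 31.66377830505371) ((626.7604370117188, -128.17115783691406), (58.60985565185547, 60.531089782714844), 89.16374969482422)
((634.163818359375, -127.71989440917969), 40.01995849609375) ((632.2728881835938, -126.00302124023438), (80.03649139404297, 57.9730339050293), 47.76216506958008)
```

View pics/g.png

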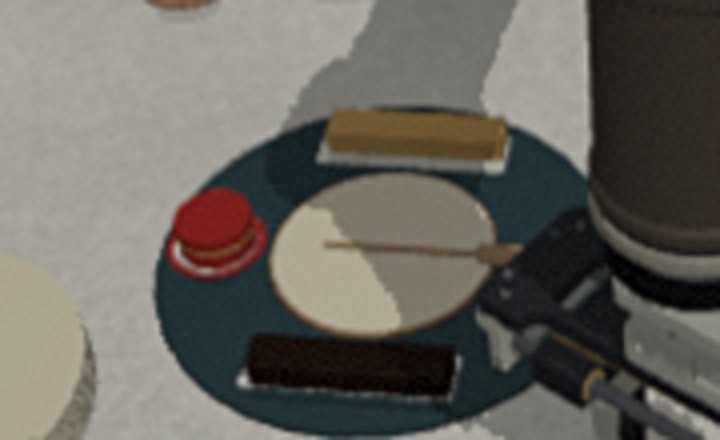

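The tin sits on the ring, lid centre about crop (214,216). I'll compute its position while gripping the seal.

{"name": "apply_moves", "arguments": {"commands": [[70,0,0,-0.5,0],[70,0,0,-0.5,0],[70,0,0,-0.25,0],[70,0,0,0,0],[15,0,0,0,0],[15,0,0,0,0],[15,0,0,0,0],[15,0,0,0,0],[15,0,0,0,0],[15,0,0,0,0]]}}

```text
clock: 33.33
position: [0.6536, 0.2629, 0.0224]
ee_rot: [3.141, 0.034, 0.0]
force: [-1.5, -0.7, 2.6]
width: 0.263
gripper_force: 20.0
```

Run:
```python
from q import *
H=cv2.cvtColor(cv2.imread("pics/g_full.png"),cv2.COLOR_BGR2HSV)
print(cast("scene",[(213.5,204)],.028)*1000)
r=cv2.inRange(H,(0,170,90),(8,255,255)); r[202:]=0
p=np.argwhere(r[:202,195:235]); print("upper red extents",p[:,1].min()+195,p[:,1].max()+195,p[:,0].min())
x0,x1=p[:,1].min()+195,p[:,1].max()+195
c0=np.array([.630,-.130])
cam=imaging.camera_params("scene")
th=np.linspace(0,2*np.pi,60); P=np.c_[c0[0]+.025*np.cos(th),c0[1]+.025*np.sin(th),np.full(60,.028)]
Rm=R.from_rotvec(cam["rotation"]).as_matrix(); q=(P-cam["origin"])@Rm; q=q*[1,-1,-1]
u=cv2.projectPoints(q,np.zeros(3),np.zeros(3),cam["camera_matrix"],cam["dist"])[0].reshape(-1,2); print("expected lid at (630,-130):",u.min(0),u.max(0))
```

```text
[[ 630.45351267 -124.75221388]]
upper red extents 206 221 198
expected lid at (630,-130): [202.2788746  196.22731166] [222.20833963 210.05317613]
```

{"name": "apply_moves", "arguments": {"commands": [[15,0,0,0.4,0],[15,0,0,0.6,0],[15,0,0,0.6,0],[15,-0.04,-0.4,0,0],[15,-0.04,-0.5,0,0],[15,-0.04,-0.6,0,0],[15,-0.04,-0.6,0,0],[15,-0.04,-0.6,0,0],[15,-0.04,-0.6,0,0],[15,-0.04,-0.6,0,0],[15,-0.04,-0.6,0,0],[15,-0.04,-0.6,0,0]]}}

```text
clock: 34.83
position: [0.6304, -0.045, 0.1169]
ee_rot: [3.141, 0.033, -0.003]
force: [0.3, 0.8, 0.1]
width: 0.257
gripper_force: 20.0
```

{"name": "apply_moves", "arguments": {"commands": [[15,-0.04,-0.6,0,0],[15,-0.03,-0.5,0,0],[15,0,-0.32,0,0],[15,0,0,0,0],[15,0,0,-0.4,0],[15,0,0,-0.3,0],[15,0,0,-0.2,0],[15,0,0,0,0],[15,0,0,0,0]]}}

```text
clock: 35.95
position: [0.6281, -0.1282, 0.0646]
ee_rot: [3.141, 0.034, 0.001]
force: [0.2, -0.3, 0.5]
width: 0.258
gripper_force: 20.0
```

```bash
python3 look.py scene k 180 160 280 235 7
```

```text
(no output)
```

View pics/k.png

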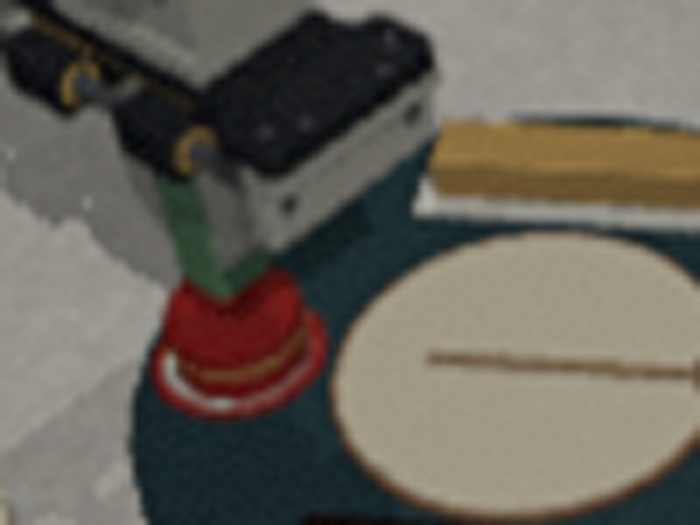

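Run:
```python
from q import *
print(cast("scene",[(180+225/7,160+298/7)],.042)*1000, "tin lid left/right px", cast("scene",[(180+165/7,160+310/7),(180+304/7,160+310/7)],.026)*1000)
```

```text
[[ 637.06156025 -118.24791667]] tin lid left/right px [[ 645.51428673 -145.97103291]
 [ 614.56025879 -105.74942434]]
```

The seal is over the lid (its near corner at crop 225,298), about 4 mm off toward -x and -y. I'll correct that and lower it.

{"name": "apply_moves", "arguments": {"commands": [[15,0.05,0.04,0,0],[15,0,0,-0.12,0],[15,0,0,-0.1,0],[15,0,0,0,0],[15,0,0,0,0]]}}

```text
clock: 36.62
position: [0.6304, -0.1259, 0.0507]
ee_rot: [3.141, 0.034, -0.001]
force: [-0.5, -1.3, -0.5]
width: 0.26
gripper_force: 20.0
```

{"name": "apply_moves", "arguments": {"commands": [[40,0,0,0,0],[50,0,0,0,0],[60,0,0,0,0],[60,0,0,0,0],[60,0,0,0.3,0],[60,0,0,0.6,0],[60,0,0,0.6,0],[60,-0.5,-0.6,0.5,0],[60,-0.5,-0.6,0.3,0],[60,-0.5,-0.6,0,0],[60,-0.5,-0.6,0,0],[60,0,0,0,0]]}}

```text
clock: 38.12
position: [0.5077, -0.274, 0.1909]
ee_rot: [3.14, 0.023, 0.002]
force: [-0.2, 0.5, -0.4]
width: 0.599
gripper_force: 0.0
```

```bash
python3 look.py scene l 140 110 340 260 4;  python3 - <<'E'
from q import *
t,_=imaging.get_image("top"); cv2.imwrite("pics/l_top.png",t[:,:,::-1])
a=cv2.imread("pics/l.png")[:, :]; b=cv2.resize(t[110:240,300:480,::-1],None,fx=3,fy=3,interpolation=2)
a=cv2.resize(a,None,fx=.5,fy=.5,interpolation=3); z=np.zeros((390,800,3),np.uint8); z[:300,:400]=a; z[:,400:]=cv2.resize(b,(540,390))[:,:400]; cv2.imwrite("pics/fin.png",z)
for c,n,bx in(("top","l_top",(355,125,395,170)),("scene","l_full",(190,150,240,225))):
    print(m(f"pics/{n}.png",c,(40,40,30),(78,255,255),bx,.055))
E
```

```text
(array([ 632.2, -127.4]), array([35.1, 23.6]), -1.0)
(array([ 630.7, -124.7]), array([73.4, 30.6]), 59.0)
```

View pics/fin.png

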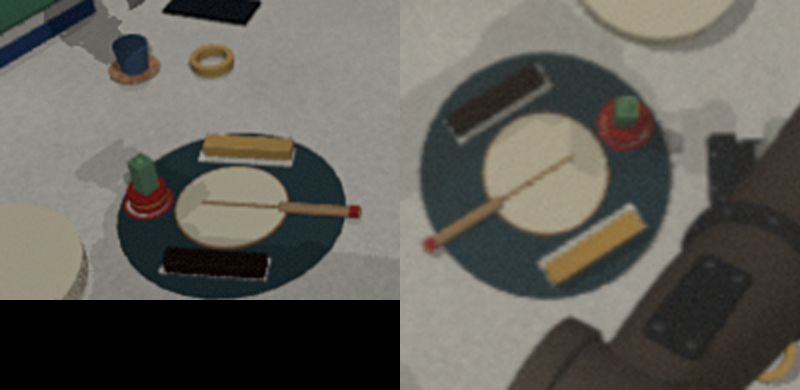

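The seal stands on the tin and both weights lie on their strips. One enlarged check before I hand in.

```bash
python3 look.py scene n 185 165 265 225 8; python3 look.py top nt 355 125 405 170 8; python3 -c "
import cv2,numpy as np
a=cv2.imread('pics/n.png');b=cv2.imread('pics/nt.png');cv2.imwrite('pics/z.png',np.hstack([cv2.resize(a,(480,360)),cv2.resize(b,(320,360))[:, :]]))"
```

```text
(no output)
```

View pics/z.png

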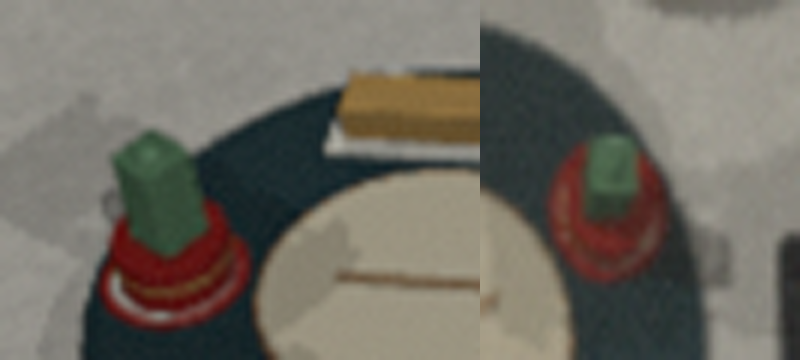

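Run:
```python
from q import *
print(cast("scene",[(185+165/6,165+255/6)],.028)*1000-12, cast("scene",[(185+110/6,165+235/6),(185+212/6,165+235/6)],.026).mean(0)*1000)
```

```text
[[ 628.35033955 -129.15872788]] [ 632.34301526 -129.56025288]
```

Seal is within about 4 mm of the tin's middle. Handing in.

```bash
python3 -c "
from cell import arm; print(arm.sign_off())"
```

```text
the job is handed in; nothing more can be done
None
```

The desk is set out and the job is handed in; the last camera checks put all five pieces within tolerance, I never gripped the ink stone, tape or eraser, and no verdict came back.

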